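# Seat the lamp housing in the alignment square

## Task

Push the lamp housing along the bench top into the corner of the alignment square, so that it stands flush against both the long rail and the short end stop, with its nozzle pointing out over the end stop at the lens. Only push it from outside with the fingers: do not pinch it between them, lift it or tip it, and keep the fingers off its nozzle. Leave the brass eyepiece, the steel weight and the wooden block where they are, and finish with the hand clear of everything.

Things in the scene. Friction and masses are not known exactly. Their poses are not given: they have to be found in the camera images.
- lamp: Loose lamp housing, a painted metal box of about 0.6 kg that slides on the bench: 66 mm along its own x, 100 mm along its own y, 70 mm high, black vent slots on top. Origin at the centre of its underside. Its own +y points out of the end with the nozzle. It starts askew, on the robot's side of the rail, short of the end stop, with nothing between it and the corner.
- panel_near: Thin metal side panel of the housing (fixed to it, outer face at lamp x = -33 mm, part of the 66 mm), the side facing the robot. Origin coincides with that of the lamp. To be pushed on. Fingers pressing this panel and panel_far at once count as pinching.
- panel_far: The like panel on the opposite side (outer face at lamp x = +33 mm), the side that comes against the rail. Origin coincides with that of the lamp.
- nozzle: Bare steel round nozzle with a glass front, 32 mm diameter, 26 mm long, on the +y end of the housing, its axis 45 mm above the bench, so its underside is 29 mm above the bench and passes over the 18 mm high end stop. Origin coincides with that of the lamp. Not to be touched by the fingers.
- nozzle_tip (a point): Centre of the nozzle's glass front: lamp frame (0, 76, 45) mm.
- square: Fixed L of two aluminium bars, 22 mm wide, 18 mm high. Origin on the bench at the inner corner. Long rail: face in its plane x = 0, 350 mm along -y. End stop: face in its plane y = 0, 100 mm along -x. Its +x points roughly away from the robot, +y to the robot's left. Seated, the lamp's origin is at (-33, -50, 0) mm in this frame, axes parallel to it.
- eyepiece: Bystander: brass eyepiece standing upright, 36 mm greatest diameter, 44 mm high; origin at the centre of its underside.
- weight: Bystander: steel cylinder weight, 40 mm diameter, 30 mm high, standing on the robot's side of the lens; origin at the centre of its underside.
- block: Bystander: wooden block 45 x 22 mm, 24 mm high, lying to the right of the housing; origin at the centre of its underside.
- lens (a point): Centre of the round brass-rimmed lens (52 mm diameter, top 79 mm high) fixed beyond the end stop, 105 mm from the corner along the square's +y; a white screen 90 mm wide, 103 mm high is fixed 95 mm further on.
Things that resemble listed ones, but are neither listed nor needed, are in the scene too. Of the things like the lamp, leave any that is turquoise; of the rest the larger one is meant.

How it is judged:
By the outcome, as a careful person would: the job done as asked, in the order asked, and still so for the second after the job is handed in, with the robot touching nothing.
It also fails if it takes over 48 s, if anything falls off the work surface, if the arm or the gripper's body presses on something with over 40 N, if the wrist force passes 120 N, or if a joint passes its speed limit or range.

## Robot

A 7-joint arm with a two-finger parallel gripper is mounted at the origin on the work surface. World frame = base frame: x ahead of the robot, y to its left, z up, the work surface at z = 0. Lengths are in m, angles in rad, forces in N, time in s.
With the tool pointing down it reaches from about 0.425 to 0.825 m from the base axis. Payload 3.6 kg.
Tool frame: the origin (TCP) lies midway between the tips of the shut fingers; the grasp point (between the pads) lies behind it (r.tcp_to_grasp is the z of the grasp point in the tool frame, in m); z points along the fingers, y is the line along which they close (so a half turn about z gives the same grasp; the last joint's range is limited). The gripper opens to 93 mm and grips with 3 to 60 N. Pads are 15 mm wide; open, the fingers measure 128 mm over their backs; the gripper's body (75 mm by 188 mm) begins 65 mm behind the grasp point.
Start: joints at [-1.296, 0.615, -0.013, 1.423, 0.008, 1.103, -0.04], TCP at [0.193, 0.621, 0.219] pointing down, gripper open.
Joint ranges: [-3.12, 3.12], [-0.3, 2.06], [-1.34, 1.32], [0.26, 2.42], [-1.36, 4.5], [0.01, 1.98], [-2.84, 2.84]. Speed limits (rad/s): [2.79, 2.79, 3.14, 3.14, 3.14, 3.14, 3.14].

## Interface

Orientations are given as a unit quaternion [w, x, y, z].
In Python, from workcell import r gives the robot as it stands.
- The arm moves only by the shell command python3 -m creep 'ROWS'. ROWS is JSON, a list of rows, each an object of numbers: "claw": the finger opening in cm, from 0 to 9.3; "x", "y", "z": the shift along the tool's x, y, z in cm; "yaw": the turn about the tool's z in degrees. A call has 1 to 8 rows; each row is the pose to reach, as a shift and turn from the pose commanded when the call began, along the tool's axes at that moment; what a row does not reach only later rows make up. A row lasts 1/12 s, in which the tool goes at most 41.7 mm and 7.16 degrees, less where a joint would pass 70% of its speed; a pose out of reach is approached as far as the arm can. A call with a gripper value outside its range is refused whole. The fingers move at their own pace and stop on an object; the grip force is fixed at half the most. Time passes only in rows, so rows that repeat a pose let the fingers close. It gives the time, the measured TCP pose, the force, the opening and the grip force at its end, in the units of the state.
- r.get_obs(): the state, without advancing time (a new reading comes with each control period).
- r.grab_frame(name): name is "scene" or "top" or "wrist"; returns a dict with "frame" (400x640x3 uint8, red, green, blue), "camera_matrix" (3x3 intrinsics, pixels), "cam_to_world" (4x4, takes a point from camera to world coordinates). Camera axes: x right, y down, z forward; pixel columns grow to the right and rows downward; lengths in m; the calibration is good to about 2 mm. A picture is of the moment at which its call begins. There is no depth.
- r.finish_job(): hands the job in; it is judged then, once.
The state is a dict: "time": time; "q": joint angles; "qd": joint speeds; "tau": joint torques, N m; "tcp_pos": TCP position; "eef_rot": TCP orientation; "force": force on the tool from outside, world axes, zero at the start; "ft_torque": the same for the moment, N m; "opening": opening from 0.0 (shut) to 1.0 (fully open); "grip_force": force on a finger pad.
Only numpy, scipy, OpenCV 4.12 (cv2) and the standard library are available. Lean on these libraries where they do the work, as an engineer would, in place of code of your own. Each camera call takes 0.05 s, during which the arm holds its last target. There are 200 camera calls.

## Working session

There is one attempt and no reset: what is moved stays moved. The work goes in short steps, Python scripts to look and compute and a shell command to move; the robot and the scene stay as the last step left them, time stands still between calls to the robot, and variables do not carry over. Pictures are saved under pics/ and viewed, at most 10 in all, crops included, and the job is handed in when it is done.

```bash
mkdir -p pics
cat > h.py <<'E'
from workcell import r
import numpy as np, cv2
def grab(n,f):
    d=r.grab_frame(n); cv2.imwrite('pics/'+f+'.png',d['frame'][:,:,::-1]); np.savez('pics/'+f,K=d['camera_matrix'],T=d['cam_to_world']); return d
def w(f,u,v,z):
    d=np.load('pics/'+f+'.npz'); T=d['T']
    c=T[:3,:3]@np.linalg.solve(d['K'],[u,v,1]); return T[:3,3]+c*(z-T[2,3])/c[2]
def crop(f,o,x,y,ww,hh,s):
    cv2.imwrite('pics/'+o+'.png',cv2.resize(cv2.imread('pics/'+f+'.png')[y:y+hh,x:x+ww],None,fx=s,fy=s,interpolation=cv2.INTER_CUBIC))
E
python3 - <<'E'
from h import *
grab('top','top0'); grab('scene','sc0'); o=r.get_obs(); print(o['tcp_pos'],o['eef_rot'],o['time'],o['opening'],r.tcp_to_grasp)
for f in('top0','sc0'): print(np.load('pics/'+f+'.npz')['T'].round(3))
E
```

```text
[0.19296055 0.61997625 0.2176031 ] [-1.69810457e-04  1.50272163e-01  9.88644001e-01 -1.13455601e-03] 0.1 1.0049612596395325 -0.0188
[[-0.001 -0.992  0.125  0.391]
 [-1.    -0.    -0.012  0.018]
 [ 0.012 -0.125 -0.992  0.915]
 [ 0.     0.     0.     1.   ]]
[[-0.41   0.679 -0.608  1.094]
 [ 0.912  0.295 -0.286  0.294]
 [-0.015 -0.672 -0.741  0.806]
 [ 0.     0.     0.     1.   ]]
```

View pics/top0.png

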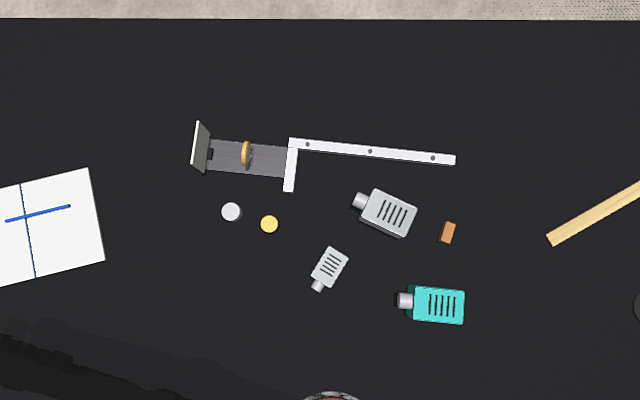

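View pics/sc0.png

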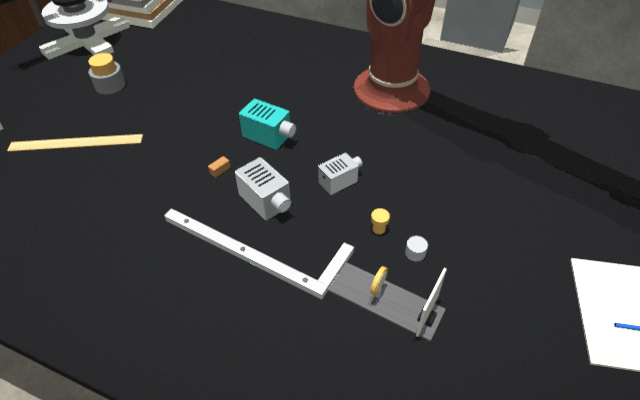

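Lamp-like things in the top view are the large grey housing at (388,212), the turquoise one at (438,305) and the small grey one at (330,268). By the description it is the large grey one. The weight is at (231,211), the eyepiece at (269,224), the block at (447,232) and the square's corner at about (296,148).

```bash
python3 -c "
from h import *
crop('top0','c1',270,125,200,130,4)"
```

```text
(no output)
```

View pics/c1.png

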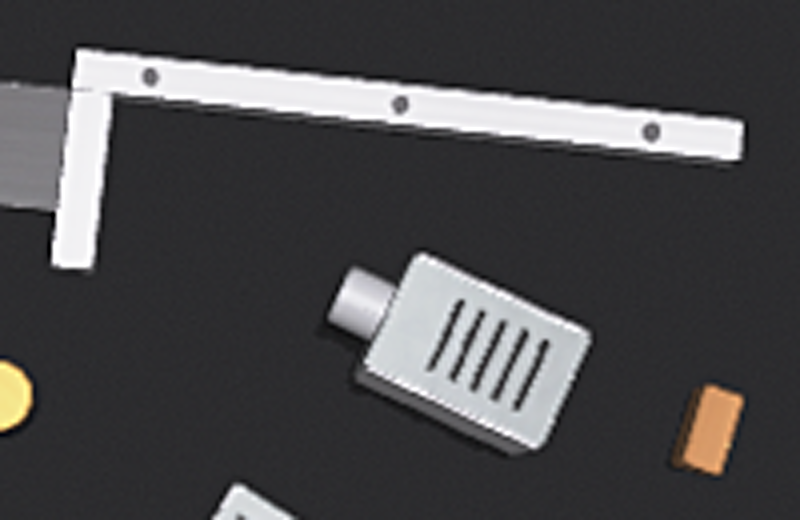

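The crop shows the large grey housing. Its top corners are at crop (420,252), (590,332), (543,450) and (365,372), with the nozzle pointing left. The square's inner corner is at (112,93), the rail's end at (742,160), and the stop's end at (95,268).

```bash
cat > m.py <<'E'
from h import *
p=lambda x,y,z:w('top0',270+(x+.5)/4-.5,125+(y+.5)/4-.5,z)[:2]
C=np.array([p(*c,.07) for c in[(420,252),(590,332),(543,450),(365,372)]])
c=C.mean(0); ey=(C[0]+C[3]-C[1]-C[2]); ly=np.linalg.norm(ey)/2; ey/=np.linalg.norm(ey)
k=p(112,93,.018);e=p(742,160,.018);s=p(95,268,.018)
sy=(k-e)/np.linalg.norm(k-e); sx=np.array([sy[1],-sy[0]])
A=lambda v:np.degrees(np.arctan2(v[1],v[0]))
print('lamp',c,'yaw of y',A(ey),'len',ly,np.linalg.norm(C[0]-C[3]))
print('corner',k,'rail',A(sy),np.linalg.norm(k-e),'stop',A(k-s),np.linalg.norm(k-s))
S=lambda q:np.array([(q-k)@sx,(q-k)@sy])*1000
print('lamp in sq',S(c),'corners',[S(q) for q in C])
print('seat',k-.033*sx-.05*sy)
for n,u,v,z in[('weight',231,211,.03),('eye',269,224,.044),('block',448,231.5,.024),('small',330,268,.05),('turq',438,305,.07)]:
  q=w('top0',u,v,z)[:2];print(n,q,S(q))
E
python3 m.py
```

```text
lamp [ 0.48113583 -0.12239509] yaw of y 65.28268235716507 len 0.09761451770437211 0.06881721253386881
corner [0.63066027 0.07014367] rail 83.86975474721355 0.35122954266305295 stop -5.001421532598549 0.09859788238337082
lamp in sq [-128.10840539 -207.40532047] corners [array([ -80.01805407, -172.34825982]), array([-112.1665158 , -263.25568876]), array([-175.16447901, -244.07793105]), array([-145.08457267, -149.93940225])]
seat [0.59250953 0.02395361]
weight [0.48848422 0.21113098] [-156.4189385   124.99827609]
eye [0.45943468 0.12762061] [-176.38437493   38.8632718 ]
block [ 0.44458921 -0.25567079] [-150.21367476 -343.82168586]
small [ 3.67887238e-01 -3.13054375e-04] [-253.74642332  -98.11508311]
turq [ 0.29487004 -0.21578906] [-303.33563145 -320.15636344]
```

```bash
cat > d.py <<'E'
import sys; from h import *
from scipy.spatial.transform import Rotation as Ro
k=np.array([.6307,.0701]); a=np.radians(84.2); sy=np.array([np.cos(a),np.sin(a)]); sx=np.array([sy[1],-sy[0]])
o=r.get_obs(); R=Ro.from_quat(np.roll(o['eef_rot'],-1)).as_matrix(); t=np.array(o['tcp_pos'])
print('t %.2f'%o['time'],'now sq',[(t[:2]-k)@sx*1e3,(t[:2]-k)@sy*1e3,t[2]*1e3],'tooly-sq deg',np.degrees(np.arctan2(R[1,1],R[0,1]))-84.2,'F',np.round(o['force'],1),'q7',o['q'][6])
for g in sys.argv[1:]:
    x,y,z=map(float,g.split(',')); P=np.r_[k+(x*sx+y*sy)/1e3,z/1e3]; print(g,'xyz',P.round(3),'shift cm',(R.T@(P-t)*100).round(2))
E
python3 d.py=0 2>/dev/null; python3 d.py -- 2>/dev/null | head -1
python3 - <<'E'
import sys; sys.argv=['d','-190,160,220','-192,-212,220','-192,-212,15']
exec(open('d.py').read())
E
```

```text
t 0.10 now sq [np.float64(-491.0669879218402), np.float64(502.82494179116924), np.float64(217.60310040535379)] tooly-sq deg -11.485410073638661 F [ 0.2  0.8 -0.6] q7 -0.040396433707055666
t 0.10 now sq [np.float64(-491.0669879218402), np.float64(502.82494179116924), np.float64(217.60310040535379)] tooly-sq deg -11.485410073638661 F [ 0.2  0.8 -0.6] q7 -0.040396433707055666
-190,160,220 xyz [0.458 0.248 0.22 ] shift cm [-36.33 -27.6   -0.18]
-192,-212,220 xyz [ 0.418 -0.121  0.22 ] shift cm [-43.54 -64.1   -0.09]
-192,-212,15 xyz [ 0.418 -0.121  0.015] shift cm [-43.54 -64.05  20.41]
```

```bash
python3 -m creep '[{"x":-3,"y":-2,"claw":5},{"x":-6,"y":-4.5,"claw":5},{"x":-9.5,"y":-7,"yaw":-4,"claw":5},{"x":-12.5,"y":-9.5,"yaw":-8,"claw":5},{"x":-16,"y":-12,"yaw":-11.5,"claw":5},{"x":-19,"y":-14.5,"yaw":-11.5,"claw":5},{"x":-22.5,"y":-17,"yaw":-11.5,"claw":5},{"x":-25.5,"y":-19.5,"yaw":-11.5,"claw":5}]'; python3 d.py " -190,160,220" " -192,-212,180"
```

```text
t 0.10 now sq [np.float64(-491.0669879218402), np.float64(502.82494179116924), np.float64(217.60310040535379)] tooly-sq deg -11.485410073638661 F [ 0.2  0.8 -0.6] q7 -0.040396433707055666
 -190,160,220 xyz [0.458 0.248 0.22 ] shift cm [-36.33 -27.6   -0.18]
 -192,-212,180 xyz [ 0.418 -0.121  0.18 ] shift cm [-43.54 -64.09   3.91]invalid input at $[0]: expected keys claw, x, y, z, yaw
```

All keys are required in each row.

```bash
python3 -m creep '[{"x":-3,"y":-2,"z":0,"yaw":0,"claw":5},{"x":-6,"y":-4.5,"z":0,"yaw":0,"claw":5},{"x":-9.5,"y":-7,"z":0,"yaw":-4,"claw":5},{"x":-12.5,"y":-9.5,"z":0,"yaw":-8,"claw":5},{"x":-16,"y":-12,"z":0,"yaw":-11.5,"claw":5},{"x":-19,"y":-14.5,"z":0,"yaw":-11.5,"claw":5},{"x":-22.5,"y":-17,"z":0,"yaw":-11.5,"claw":5},{"x":-25.5,"y":-19.5,"z":0,"yaw":-11.5,"claw":5}]'; python3 d.py " -190,160,220" " -192,-212,180"
```

```text
time: 0.77
tcp_pos: [0.3798, 0.3565, 0.2184]
eef_rot: [0.0, 0.051, 0.999, -0.0]
force: [-0.0, 0.3, -0.4]
opening: 0.544
grip_force: 0.0
t 0.77 now sq [np.float64(-278.5510085984175), np.float64(259.6180150909705), np.float64(218.40090455910575)] tooly-sq deg -0.011082617028307595 F [-0.   0.3 -0.4] q7 0.6489533850582868
 -190,160,220 xyz [0.458 0.248 0.22 ] shift cm [-8.86 -9.96 -0.15]
 -192,-212,180 xyz [ 0.418 -0.121  0.18 ] shift cm [ -8.66 -47.16   3.86]
```

```bash
python3 -m creep '[{"x":-2,"y":-3.5,"z":0,"yaw":0,"claw":5},{"x":-4,"y":-7,"z":0,"yaw":0,"claw":5},{"x":-6,"y":-10.5,"z":0,"yaw":0,"claw":5},{"x":-7.5,"y":-14,"z":0,"yaw":0,"claw":5},{"x":-8.7,"y":-18,"z":0,"yaw":0,"claw":5},{"x":-8.7,"y":-22,"z":0,"yaw":0,"claw":5},{"x":-8.7,"y":-26,"z":0,"yaw":0,"claw":5},{"x":-8.7,"y":-30,"z":0,"yaw":0,"claw":5}]'; python3 -m creep '[{"x":0,"y":-4,"z":0,"yaw":0,"claw":5},{"x":0,"y":-8,"z":0,"yaw":0,"claw":5},{"x":0,"y":-12,"z":1,"yaw":0,"claw":5},{"x":0,"y":-15,"z":2.5,"yaw":0,"claw":5},{"x":0,"y":-17,"z":4,"yaw":0,"claw":5},{"x":0,"y":-17.2,"z":4,"yaw":0,"claw":5},{"x":0,"y":-17.2,"z":4,"yaw":0,"claw":5}]';  python3 d.py " -192,-212,15"; python3 -c "
from h import *
grab('wrist','w1')"
```

```text
time: 1.43
tcp_pos: [0.4343, 0.0494, 0.2184]
eef_rot: [-0.0, 0.051, 0.999, -0.0]
force: [0.3, -0.6, -0.0]
opening: 0.539
grip_force: 0.0
time: 2.02
tcp_pos: [0.4167, -0.1206, 0.178]
eef_rot: [-0.001, 0.052, 0.999, 0.0]
force: [0.9, 1.1, -0.1]
opening: 0.534
grip_force: 0.0
t 2.02 now sq [np.float64(-193.62773762099445), np.float64(-211.36887030810146), np.float64(178.01486422502936)] tooly-sq deg -0.18301366308371314 F [ 0.9  1.1 -0.1] q7 1.7472756946858052
 -192,-212,15 xyz [ 0.418 -0.121  0.015] shift cm [-0.2  -0.06 16.3 ]
```

View pics/w1.png

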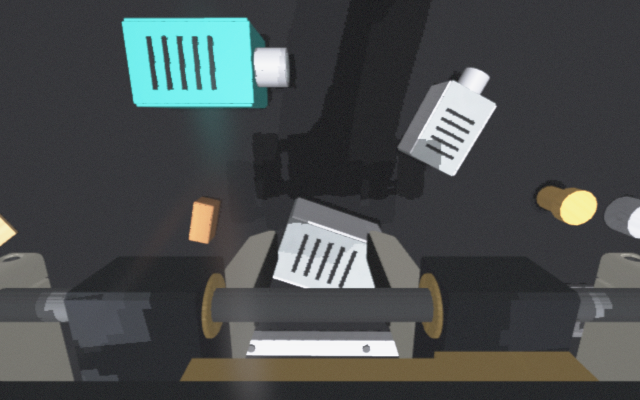

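The wrist view (up is toward the robot) shows the lamp's top near edge from (298,222) to (372,248). The panel_near bottom edge runs above it from (298,199) to (379,222). The robot side of the lamp is empty.

Run:
```python
from h import *
k=np.array([.6307,.0701]); a=np.radians(84.2); sy=np.array([np.cos(a),np.sin(a)]); sx=np.array([sy[1],-sy[0]])
for u,v,z in[(296,222,.07),(372,248,.07),(298,199,0),(379,222,0)]:
  q=w('w1',u,v,z)[:2]-k; print(q@sx*1e3,q@sy*1e3)
print(np.load('pics/w1.npz')['T'].round(3))
```

```text
-169.59232295456124 -237.3799299465038
-143.62625032473787 -166.7278007737135
-172.83451958604755 -240.64897047410926
-145.14135535141963 -148.09161445931832
[[ 0.105  0.961  0.256  0.346]
 [ 0.994 -0.101 -0.028 -0.115]
 [-0.001  0.258 -0.966  0.345]
 [ 0.     0.     0.     1.   ]]
```

```bash
python3 -m creep '[{"x":0,"y":0,"z":3,"yaw":0,"claw":5},{"x":0,"y":0,"z":6,"yaw":0,"claw":5},{"x":0,"y":0,"z":9,"yaw":0,"claw":5},{"x":0,"y":0,"z":12,"yaw":0,"claw":5},{"x":0,"y":0,"z":14,"yaw":0,"claw":5},{"x":0,"y":0,"z":15.5,"yaw":0,"claw":5},{"x":0,"y":0,"z":16,"yaw":0,"claw":5},{"x":0,"y":0,"z":16,"yaw":0,"claw":5}]'; python3 d.py
```

```text
time: 2.73
tcp_pos: [0.4181, -0.118, 0.0182]
eef_rot: [-0.001, 0.049, 0.999, 0.001]
force: [-0.2, -0.3, -0.0]
opening: 0.535
grip_force: 0.0
t 2.73 now sq [np.float64(-192.54949867735778), np.float64(-208.61419155031916), np.float64(18.19091616405951)] tooly-sq deg 0.1785192388543777 F [-0.2 -0.3 -0. ] q7 1.7836486012143398
```

```bash
python3 -m creep '[{"x":-0.6,"y":-0.4,"z":0,"yaw":0,"claw":5},{"x":-1.2,"y":-0.4,"z":0,"yaw":0,"claw":5},{"x":-1.8,"y":-0.4,"z":0,"yaw":0,"claw":5},{"x":-2.4,"y":-0.4,"z":0,"yaw":0,"claw":5},{"x":-3.0,"y":-0.4,"z":0,"yaw":0,"claw":5},{"x":-3.6,"y":-0.4,"z":0,"yaw":0,"claw":5},{"x":-4.2,"y":-0.4,"z":0,"yaw":0,"claw":5},{"x":-4.8,"y":-0.4,"z":0,"yaw":0,"claw":5}]'; python3 d.py;python3 -c "
from h import *
grab('top','t2');crop('t2','c2',270,125,200,130,4)"
```

```text
time: 3.4
tcp_pos: [0.4642, -0.1295, 0.0192]
eef_rot: [-0.001, 0.051, 0.999, -0.0]
force: [-6.5, -1.3, 5.6]
opening: 0.539
grip_force: 4.1
t 3.40 now sq [np.float64(-145.44885670329083), np.float64(-215.38885281417876), np.float64(19.245706117707503)] tooly-sq deg -0.064571703671092 F [-6.5 -1.3  5.6] q7 1.7762790724778432
```

View pics/c2.png

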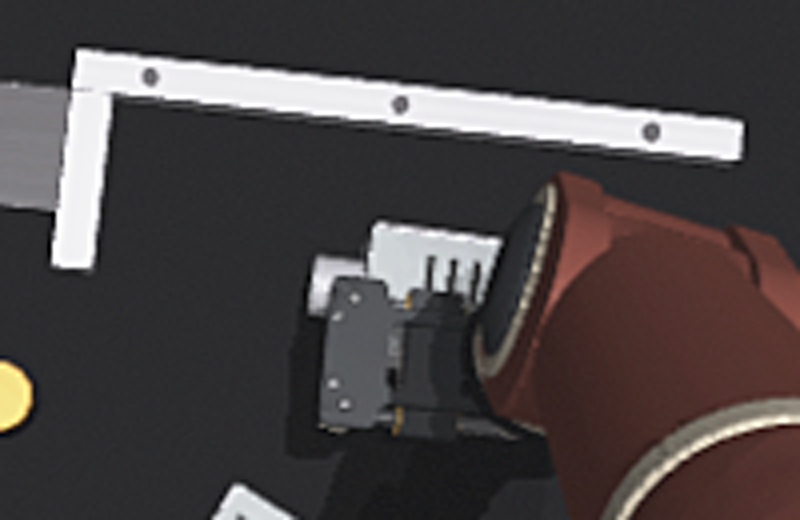

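The lamp is now roughly parallel to the rail: its far top edge runs from crop (375,223) to (500,238). I'll keep pushing.

```bash
python3 -m creep '[{"x":-0.7,"y":0,"z":0,"yaw":0,"claw":5},{"x":-1.4,"y":0,"z":0,"yaw":0,"claw":5},{"x":-2.1,"y":0,"z":0,"yaw":0,"claw":5},{"x":-2.8,"y":0,"z":0,"yaw":0,"claw":5},{"x":-3.5,"y":0,"z":0,"yaw":0,"claw":5},{"x":-4.2,"y":0,"z":0,"yaw":0,"claw":5},{"x":-4.9,"y":0,"z":0,"yaw":0,"claw":5},{"x":-5.5,"y":0,"z":0,"yaw":0,"claw":5}]'; python3 -m creep '[{"x":-0.3,"y":0,"z":0,"yaw":0,"claw":5},{"x":-0.6,"y":0,"z":0,"yaw":0,"claw":5},{"x":-0.9,"y":0,"z":0,"yaw":0,"claw":5},{"x":-1.1,"y":0,"z":0,"yaw":0,"claw":5},{"x":-1.3,"y":0,"z":0,"yaw":0,"claw":5}]'; python3 d.py
```

```text
time: 4.12
tcp_pos: [0.518, -0.1328, 0.0189]
eef_rot: [-0.002, 0.05, 0.999, 0.001]
force: [-6.0, 0.9, 4.7]
opening: 0.541
grip_force: 4.2
time: 4.53
tcp_pos: [0.5303, -0.1342, 0.0188]
eef_rot: [-0.003, 0.05, 0.999, 0.001]
force: [-7.9, 1.4, 7.3]
opening: 0.538
grip_force: 4.8
t 4.53 now sq [np.float64(-79.2034643492216), np.float64(-213.36756128071815), np.float64(18.84880372776349)] tooly-sq deg 0.10326703156233918 F [-7.9  1.4  7.3] q7 1.7585990882620135
```

```bash
python3 -m creep '[{"x":-0.2,"y":0,"z":0,"yaw":0,"claw":5},{"x":-0.4,"y":0,"z":0,"yaw":0,"claw":5},{"x":-0.6,"y":0,"z":0,"yaw":0,"claw":5}]'; python3 -m creep '[{"x":-0.2,"y":0,"z":0,"yaw":0,"claw":5},{"x":-0.4,"y":0,"z":0,"yaw":0,"claw":5}]';  python3 d.py
```

```text
time: 4.78
tcp_pos: [0.5316, -0.1344, 0.0187]
eef_rot: [-0.008, 0.049, 0.999, 0.001]
force: [-16.1, 0.4, 15.7]
opening: 0.539
grip_force: 9.1
time: 4.95
tcp_pos: [0.5319, -0.1353, 0.0185]
eef_rot: [-0.011, 0.049, 0.999, 0.001]
force: [-20.7, -2.9, 17.2]
opening: 0.534
grip_force: 10.5
t 4.95 now sq [np.float64(-77.52841859335452), np.float64(-214.34185525981968), np.float64(18.472884998318676)] tooly-sq deg 0.16903645897926367 F [-20.7  -2.9  17.2] q7 1.7575025613640118
```

The force rise shows the lamp is against the rail. I'll back off, lift, turn, and look.

```bash
python3 -m creep '[{"x":1,"y":0,"z":0,"yaw":0,"claw":5},{"x":2,"y":0,"z":0,"yaw":0,"claw":5},{"x":3.5,"y":0,"z":0,"yaw":0,"claw":5},{"x":3.5,"y":0,"z":-3,"yaw":0,"claw":5},{"x":3.5,"y":0,"z":-7,"yaw":0,"claw":5},{"x":3.5,"y":0,"z":-11,"yaw":0,"claw":5},{"x":3.5,"y":-3,"z":-12,"yaw":7,"claw":1.5},{"x":3,"y":-6,"z":-12,"yaw":14,"claw":1.5}]'; python3 -m creep '[{"x":-1,"y":-3,"z":0,"yaw":7,"claw":1.5},{"x":-3,"y":-6,"z":0,"yaw":14,"claw":1.5},{"x":-5,"y":-9,"z":0,"yaw":21,"claw":1.5},{"x":-6,"y":-11,"z":0,"yaw":28,"claw":1.5},{"x":-6,"y":-12,"z":0,"yaw":35,"claw":1.5},{"x":-6,"y":-12,"z":0,"yaw":42,"claw":1.5},{"x":-6,"y":-12,"z":0,"yaw":49,"claw":1.5},{"x":-6,"y":-12,"z":0,"yaw":56,"claw":1.5}]'; python3 d.py;python3 -c "
from h import *
grab('top','t3');crop('t3','c3',270,125,200,130,4)"
```

```text
time: 5.62
tcp_pos: [0.5116, -0.1922, 0.1435]
eef_rot: [0.006, 0.172, 0.985, 0.0]
force: [0.7, -0.6, 0.0]
opening: 0.439
grip_force: 0.0
time: 6.28
tcp_pos: [0.5247, -0.3267, 0.139]
eef_rot: [0.002, 0.616, 0.788, 0.001]
force: [0.3, 1.2, 0.4]
opening: 0.16
grip_force: 0.0
t 6.28 now sq [np.float64(-65.3093910059184), np.float64(-405.5255681114269), np.float64(139.00785279616412)] tooly-sq deg -70.26411635969566 F [0.3 1.2 0.4] q7 1.0656844559529504
```

View pics/c3.png

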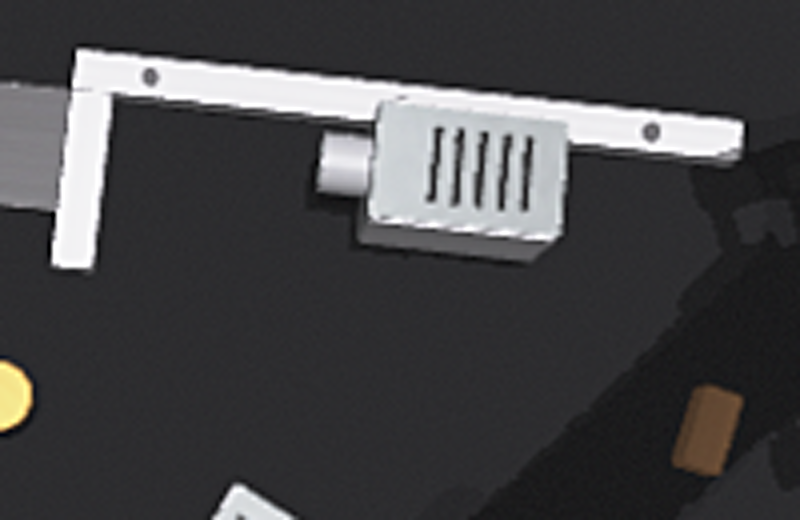

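The lamp stands flush against the rail: its top corners are at crop (380,97), (568,123), (560,240) and (370,220). The block has not moved.

```bash
cat >> m.py <<'E'
print('---')
def lamp(cs):
  C=np.array([S(p(*c,.07)) for c in cs]); e=C[0]+C[3]-C[1]-C[2]; print('lamp',C.mean(0),'ang',A(e)-90,C.round(0).tolist())
if __name__=='__main__': lamp([(380,97),(568,123),(560,240),(370,220)])
E
python3 m.py | sed '1,/---/d'; python3 d.py " -38,-310,139" " -38,-310,18"
```

```text
lamp [ -34.01229362 -194.07713961] ang -0.8934847622958557 [[-0.0, -144.0], [-4.0, -243.0], [-66.0, -244.0], [-66.0, -145.0]]
t 6.33 now sq [np.float64(-65.09332202058033), np.float64(-404.8951947749507), np.float64(138.8398210152036)] tooly-sq deg -70.42771782203941 F [ 0.2  0.6 -0. ] q7 1.0626153999996446
 -38,-310,139 xyz [ 0.562 -0.234  0.139] shift cm [ 8.03  5.73 -0.02]
 -38,-310,18 xyz [ 0.562 -0.234  0.018] shift cm [ 8.06  5.69 12.08]
```

```bash
python3 -m creep '[{"x":3,"y":2,"z":0,"yaw":7,"claw":1.5},{"x":6,"y":4,"z":0,"yaw":14,"claw":1.5},{"x":9,"y":5.5,"z":0,"yaw":19.6,"claw":1.5},{"x":10.8,"y":6.7,"z":0,"yaw":19.6,"claw":1.5},{"x":10.8,"y":6.7,"z":0,"yaw":19.6,"claw":1.5}]'; python3 d.py " -38,-275,18"
```

```text
time: 6.75
tcp_pos: [0.5655, -0.1967, 0.138]
eef_rot: [-0.001, 0.735, 0.679, 0.003]
force: [0.2, 1.1, -0.1]
opening: 0.162
grip_force: 0.0
t 6.75 now sq [np.float64(-37.91115005934001), np.float64(-272.0406984317134), np.float64(138.04769222905534)] tooly-sq deg -88.73902154571715 F [ 0.2  1.1 -0.1] q7 0.6059460070920093
 -38,-275,18 xyz [ 0.565 -0.2    0.018] shift cm [-0.36 -0.05 12.  ]
```

```bash
python3 -m creep '[{"x":-0.4,"y":0,"z":3,"yaw":0.5,"claw":1.5},{"x":-0.4,"y":0,"z":6,"yaw":0.5,"claw":1.5},{"x":-0.4,"y":0,"z":9,"yaw":0.5,"claw":1.5},{"x":-0.4,"y":0,"z":11,"yaw":0.5,"claw":1.5},{"x":-0.4,"y":0,"z":12,"yaw":0.5,"claw":1.5},{"x":-0.4,"y":0,"z":12,"yaw":0.5,"claw":1.5}]'; python3 d.py " -38,-108,18"
```

```text
time: 7.25
tcp_pos: [0.5599, -0.209, 0.0166]
eef_rot: [-0.001, 0.742, 0.67, -0.001]
force: [0.3, 0.4, 0.9]
opening: 0.162
grip_force: 0.0
t 7.25 now sq [np.float64(-42.21995282971452), np.float64(-284.8578435582706), np.float64(16.614091688349333)] tooly-sq deg -90.0050529044283 F [0.3 0.4 0.9] q7 0.6936027264995795
 -38,-108,18 xyz [ 0.582 -0.034  0.018] shift cm [17.69  0.42 -0.13]
```

```bash
python3 -m creep '[{"x":1,"y":0.2,"z":0,"yaw":0,"claw":1.5},{"x":1.8,"y":0.3,"z":0,"yaw":0,"claw":1.5},{"x":2.5,"y":0.3,"z":0,"yaw":0,"claw":1.5},{"x":3.2,"y":0.3,"z":0,"yaw":0,"claw":1.5},{"x":3.9,"y":0.3,"z":0,"yaw":0,"claw":1.5},{"x":4.6,"y":0.3,"z":0,"yaw":0,"claw":1.5},{"x":5.3,"y":0.3,"z":0,"yaw":0,"claw":1.5},{"x":6,"y":0.3,"z":0,"yaw":0,"claw":1.5}]'; python3 -m creep '[{"x":0.8,"y":0,"z":0,"yaw":0,"claw":1.5},{"x":1.5,"y":0,"z":0,"yaw":0,"claw":1.5},{"x":2.2,"y":0,"z":0,"yaw":0,"claw":1.5},{"x":2.9,"y":0,"z":0,"yaw":0,"claw":1.5},{"x":3.6,"y":0,"z":0,"yaw":0,"claw":1.5},{"x":4.3,"y":0,"z":0,"yaw":0,"claw":1.5},{"x":5.0,"y":0,"z":0,"yaw":0,"claw":1.5},{"x":5.7,"y":0,"z":0,"yaw":0,"claw":1.5}]';  python3 d.py " -38,-111,18"
```

```text
time: 7.92
tcp_pos: [0.5703, -0.1523, 0.02]
eef_rot: [0.003, 0.743, 0.669, -0.001]
force: [-0.8, -4.8, 4.2]
opening: 0.162
grip_force: 2.8
time: 8.58
tcp_pos: [0.5762, -0.0959, 0.02]
eef_rot: [0.003, 0.743, 0.669, -0.001]
force: [0.2, -5.5, 4.4]
opening: 0.16
grip_force: 2.9
t 8.58 now sq [np.float64(-37.44213641076094), np.float64(-170.67974821253932), np.float64(19.982879242205332)] tooly-sq deg -90.2192971097617 F [ 0.2 -5.5  4.4] q7 0.5296819412449199
 -38,-111,18 xyz [ 0.582 -0.036  0.018] shift cm [ 5.97 -0.08  0.17]
```

```bash
python3 -m creep '[{"x":0.7,"y":0,"z":0,"yaw":0,"claw":1.5},{"x":1.4,"y":0,"z":0,"yaw":0,"claw":1.5},{"x":2.1,"y":0,"z":0,"yaw":0,"claw":1.5},{"x":2.8,"y":0,"z":0,"yaw":0,"claw":1.5},{"x":3.4,"y":0,"z":0,"yaw":0,"claw":1.5},{"x":4,"y":0,"z":0,"yaw":0,"claw":1.5},{"x":4.5,"y":0,"z":0,"yaw":0,"claw":1.5},{"x":5,"y":0,"z":0,"yaw":0,"claw":1.5}]'; python3 -m creep '[{"x":0.2,"y":0,"z":0,"yaw":0,"claw":1.5},{"x":0.4,"y":0,"z":0,"yaw":0,"claw":1.5},{"x":0.6,"y":0,"z":0,"yaw":0,"claw":1.5},{"x":0.8,"y":0,"z":0,"yaw":0,"claw":1.5}]';  python3 d.py " -38,-111,18"
```

```text
time: 9.25
tcp_pos: [0.5813, -0.0463, 0.02]
eef_rot: [0.003, 0.743, 0.669, -0.001]
force: [-0.8, -6.6, 4.9]
opening: 0.161
grip_force: 3.0
time: 9.58
tcp_pos: [0.582, -0.0384, 0.0199]
eef_rot: [0.002, 0.743, 0.669, -0.001]
force: [-0.1, -6.0, 5.0]
opening: 0.161
grip_force: 3.0
t 9.58 now sq [np.float64(-37.50149911402683), np.float64(-112.8972323423955), np.float64(19.881910943862728)] tooly-sq deg -90.21894075747961 F [-0.1 -6.   5. ] q7 0.44254244703200746
 -38,-111,18 xyz [ 0.582 -0.036  0.018] shift cm [ 0.19 -0.05  0.19]
```

```bash
python3 -m creep '[{"x":0.2,"y":0,"z":0,"yaw":0,"claw":1.5},{"x":0.4,"y":0,"z":0,"yaw":0,"claw":1.5},{"x":0.6,"y":0,"z":0,"yaw":0,"claw":1.5}]'; python3 -m creep '[{"x":0.15,"y":0,"z":0,"yaw":0,"claw":1.5},{"x":0.3,"y":0,"z":0,"yaw":0,"claw":1.5}]'; python3 d.py
```

```text
time: 9.83
tcp_pos: [0.5825, -0.0329, 0.0199]
eef_rot: [0.003, 0.743, 0.669, -0.001]
force: [-1.7, -9.7, 5.0]
opening: 0.163
grip_force: 4.9
time: 10.0
tcp_pos: [0.5822, -0.0329, 0.02]
eef_rot: [0.004, 0.744, 0.668, -0.002]
force: [-2.9, -11.5, 5.1]
opening: 0.164
grip_force: 6.1
t 10.00 now sq [np.float64(-37.81441492022209), np.float64(-107.38033211269955), np.float64(20.028787979674696)] tooly-sq deg -90.35376195206693 F [ -2.9 -11.5   5.1] q7 0.4283146880922494
```

```bash
python3 -m creep '[{"x":0.2,"y":0,"z":0,"yaw":0,"claw":1.5},{"x":0.4,"y":0,"z":0,"yaw":0,"claw":1.5},{"x":0.4,"y":0,"z":0,"yaw":0,"claw":1.5}]'; python3 -m creep '[{"x":-1,"y":0,"z":0,"yaw":0,"claw":1.5},{"x":-2.5,"y":0,"z":0,"yaw":0,"claw":1.5},{"x":-4,"y":0,"z":0,"yaw":0,"claw":1.5},{"x":-4,"y":0,"z":-3,"yaw":0,"claw":1.5},{"x":-4,"y":0,"z":-7,"yaw":0,"claw":1.5},{"x":-5,"y":0,"z":-11,"yaw":0,"claw":1.5},{"x":-9,"y":-2,"z":-12,"yaw":0,"claw":1.5},{"x":-13,"y":-4,"z":-12,"yaw":0,"claw":1.5}]'; python3 d.py; python3 -c "
from h import *
grab('top','t4');crop('t4','c4',270,125,140,100,5)
grab('scene','s4');crop('s4','c5',230,190,200,140,4)"
```

```text
time: 10.25
tcp_pos: [0.5822, -0.0329, 0.0205]
eef_rot: [0.006, 0.745, 0.667, -0.004]
force: [-3.6, -15.7, 6.2]
opening: 0.159
grip_force: 7.6
time: 10.92
tcp_pos: [0.5368, -0.1392, 0.1416]
eef_rot: [0.002, 0.74, 0.673, 0.003]
force: [-0.5, -1.7, -1.1]
opening: 0.165
grip_force: 0.0
t 10.92 now sq [np.float64(-72.3142325160803), np.float64(-217.72871078884452), np.float64(141.63144207459058)] tooly-sq deg -89.61569283847373 F [-0.5 -1.7 -1.1] q7 0.5446289024256419
```

View pics/c4.png

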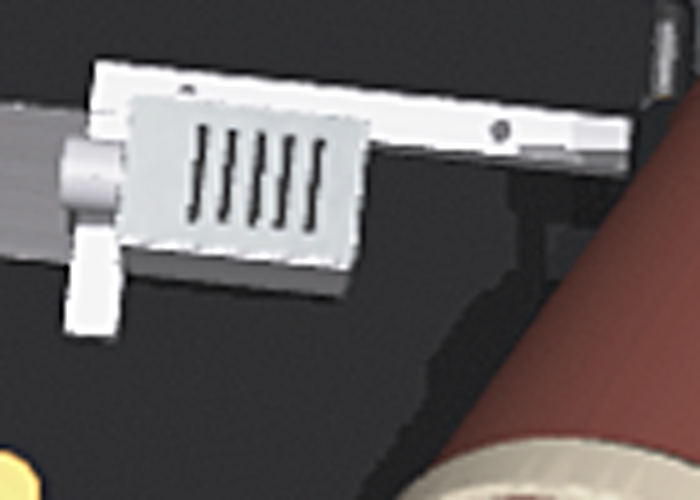

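View pics/c5.png

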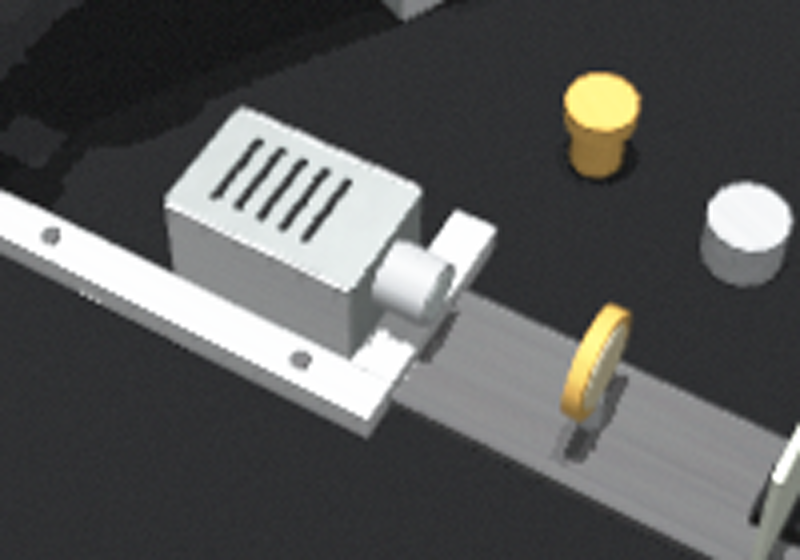

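Both views show the lamp seated: its front face is at the stop, its far side is at the rail, and its nozzle passes over the stop. A last gentle press on panel_near will make sure it is flush.

```bash
python3 -m creep '[{"x":2,"y":-1,"z":0,"yaw":-7,"claw":5},{"x":4,"y":-2,"z":0,"yaw":-14,"claw":5},{"x":6,"y":-3,"z":0,"yaw":-21,"claw":5},{"x":8,"y":-4,"z":0,"yaw":-28,"claw":5},{"x":10,"y":-4.5,"z":0,"yaw":-35,"claw":5},{"x":12,"y":-4.5,"z":0,"yaw":-42,"claw":5},{"x":14,"y":-4.5,"z":0,"yaw":-49,"claw":5},{"x":15.5,"y":-4.5,"z":0,"yaw":-56,"claw":5}]'; python3 -m creep '[{"x":0,"y":0,"z":0,"yaw":-7,"claw":5},{"x":0,"y":0,"z":0,"yaw":-14,"claw":5},{"x":0,"y":0,"z":0,"yaw":-21,"claw":5},{"x":0,"y":0,"z":0,"yaw":-28,"claw":5},{"x":0,"y":0,"z":0,"yaw":-34,"claw":5},{"x":0,"y":0,"z":0,"yaw":-34,"claw":5}]'; python3 d.py " -105,-58,18"
```

```text
time: 11.68
tcp_pos: [0.5036, 0.021, 0.1382]
eef_rot: [-0.002, 0.337, 0.942, 0.001]
force: [0.3, -0.4, -0.5]
opening: 0.537
grip_force: 0.0
time: 12.18
tcp_pos: [0.5038, 0.0184, 0.1383]
eef_rot: [-0.001, 0.05, 0.999, 0.001]
force: [-0.7, 0.1, -0.2]
opening: 0.54
grip_force: 0.0
t 12.18 now sq [np.float64(-121.06074558354543), np.float64(-64.26532289285069), np.float64(138.30962886274406)] tooly-sq deg 0.07120942486733384 F [-0.7  0.1 -0.2] q7 1.4899118109789982
 -105,-58,18 xyz [0.52  0.023 0.018] shift cm [-1.63  0.61 12.03]
```

```bash
python3 -m creep '[{"x":0,"y":0.6,"z":3,"yaw":0,"claw":5},{"x":0,"y":0.6,"z":6,"yaw":0,"claw":5},{"x":0,"y":0.6,"z":9,"yaw":0,"claw":5},{"x":0,"y":0.6,"z":11,"yaw":0,"claw":5},{"x":0,"y":0.6,"z":12,"yaw":0,"claw":5},{"x":-0.8,"y":0.6,"z":12,"yaw":0,"claw":5},{"x":-1.6,"y":0.6,"z":12,"yaw":0,"claw":5},{"x":-2.4,"y":0.6,"z":12,"yaw":0,"claw":5}]'; python3 -m creep '[{"x":-0.5,"y":0,"z":0,"yaw":0,"claw":5},{"x":-1,"y":0,"z":0,"yaw":0,"claw":5},{"x":-1.5,"y":0,"z":0,"yaw":0,"claw":5},{"x":-1.8,"y":0,"z":0,"yaw":0,"claw":5}]'; python3 d.py
```

```text
time: 12.85
tcp_pos: [0.5315, 0.0208, 0.0198]
eef_rot: [0.002, 0.052, 0.999, 0.0]
force: [1.0, -0.2, 0.6]
opening: 0.539
grip_force: 0.0
time: 13.18
tcp_pos: [0.5473, 0.0187, 0.0191]
eef_rot: [-0.0, 0.052, 0.999, 0.0]
force: [-4.5, 0.6, 3.8]
opening: 0.535
grip_force: 1.8
t 13.18 now sq [np.float64(-77.77228837485217), np.float64(-59.54425833970685), np.float64(19.059982445720845)] tooly-sq deg -0.12837777193118427 F [-4.5  0.6  3.8] q7 1.5152202433573505
```

```bash
python3 -m creep '[{"x":-0.3,"y":0,"z":0,"yaw":0,"claw":5},{"x":-0.5,"y":0.1,"z":0,"yaw":0,"claw":5},{"x":-0.7,"y":0.3,"z":0,"yaw":0,"claw":5},{"x":-0.8,"y":0.5,"z":0,"yaw":0,"claw":5},{"x":-0.8,"y":0.5,"z":0,"yaw":0,"claw":5}]'; python3 d.py; python3 -m creep '[{"x":0.8,"y":0,"z":0,"yaw":0,"claw":5},{"x":1.8,"y":0,"z":0,"yaw":0,"claw":5},{"x":3.5,"y":0,"z":0,"yaw":0,"claw":5},{"x":4,"y":0,"z":-3,"yaw":0,"claw":5},{"x":4,"y":0,"z":-7,"yaw":0,"claw":5},{"x":4,"y":0,"z":-11,"yaw":0,"claw":5},{"x":6,"y":-2,"z":-15,"yaw":0,"claw":5},{"x":8,"y":-5,"z":-18,"yaw":0,"claw":5}]'; python3 -m creep '[{"x":0,"y":-4,"z":0,"yaw":0,"claw":5},{"x":0,"y":-8,"z":0,"yaw":0,"claw":5},{"x":0,"y":-12,"z":0,"yaw":0,"claw":5},{"x":0,"y":-15,"z":0,"yaw":0,"claw":5},{"x":0,"y":-15,"z":0,"yaw":0,"claw":5}]'; python3 -c "
from h import *
grab('top','t6');crop('t6','c6',200,120,200,130,4)"
```

```text
time: 13.6
tcp_pos: [0.5486, 0.0205, 0.0175]
eef_rot: [-0.007, 0.052, 0.999, -0.002]
force: [-9.5, -3.2, 4.3]
opening: 0.536
grip_force: 4.3
t 13.60 now sq [np.float64(-76.70267956490906), np.float64(-57.61808967384818), np.float64(17.513056693154944)] tooly-sq deg -0.15655397317830477 F [-9.5 -3.2  4.3] q7 1.5089049647461208
time: 14.27
tcp_pos: [0.4789, -0.0091, 0.1932]
eef_rot: [0.003, 0.048, 0.999, 0.001]
force: [-0.3, -1.3, 0.8]
opening: 0.536
grip_force: 0.0
time: 14.68
tcp_pos: [0.4603, -0.1691, 0.1912]
eef_rot: [0.001, 0.057, 0.998, -0.003]
force: [0.3, 0.8, -0.4]
opening: 0.538
grip_force: 0.0
```

View pics/c6.png

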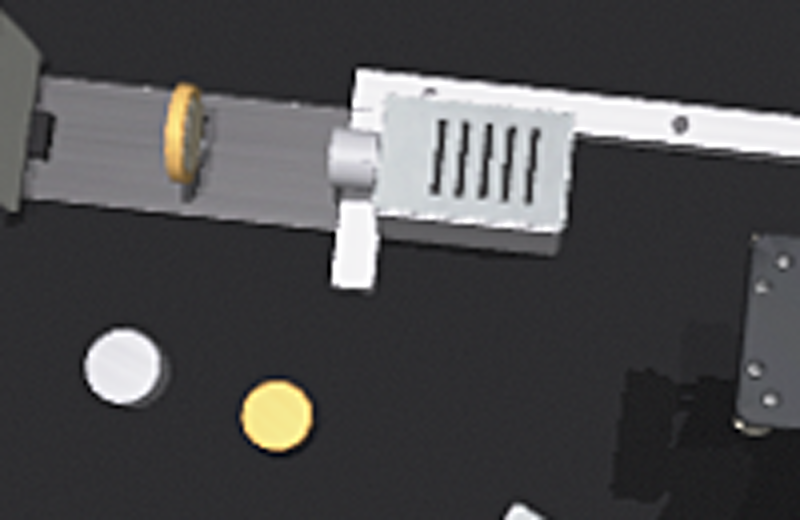

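The lamp sits in the corner (top corners about (387,95), (577,115), (567,232) and (380,215) in the crop). The eyepiece and weight have not moved, and the hand is clear.

```bash
python3 -c "
from workcell import r
print(r.finish_job())"
```

```text
the job is handed in; nothing more can be done
None
```

The lamp housing is pushed into the corner, flush with the rail and the end stop as far as the pictures show, with its nozzle over the stop toward the lens; eyepiece, weight and block look unmoved, the hand is clear, and I handed the job in at about 15 s (no verdict returned).

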